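# Close the cylinder rod end with a drift pin and put the seals away

## Robot

A 6-joint arm with a two-finger parallel gripper is mounted at the origin on the work surface. World frame = base frame: x ahead of the robot, y to its left, z up, the work surface at z = 0. Lengths are in m, angles in degrees, forces in N, time in s.
With the tool pointing down it reaches from about 0.35 to 0.875 m from the base axis. Payload 4.2 kg.
Tool frame: the origin (TCP) lies midway between the tips of the shut fingers; the grasp point (between the pads) lies 19 mm behind it; z points along the fingers, y is the line along which they close (so a half turn about z gives the same grasp; the last joint's range is limited). The gripper opens to 87 mm and grips with 3 to 60 N. Pads are 19 mm wide; open, the fingers measure 117 mm over their backs; the gripper's body (75 mm by 190 mm) begins 51 mm behind the grasp point.
Start: joints at [-48.61, 22.042, 0.453, 0, -68.411, -14.817], TCP at [0.28, -0.559, 0.223] pointing down, gripper open.
Joint ranges: [-179.83, 179.83], [-69.29, 118.12], [-61.27, 80.66], [-181.25, 117.63], [-171.15, -9.14], [-177.46, 177.46]. Speed limits (degrees/s): [159.86, 159.86, 180, 180, 180, 180].

## Interface

Orientations are given as [roll, pitch, yaw] about the fixed x, y, z axes, in that order (R = Rz(yaw) Ry(pitch) Rx(roll)).
In Python, from workcell import env gives the robot as it stands. The module is installed in compiled form; this text tells all that it offers. Calls block until the motion is done:
- env.goto(position, orientation): joint-space move of the TCP to a pose.
- env.move_straight(position, rotation=None, rate=0.15, force_limit=None): straight line of the TCP; rotation=None keeps the orientation; rate is the mean speed in m/s. With force_limit (N) it stops when the force on the tool has changed by that much, and returns True; else False.
- env.set_joints(angles): joint-space move.
- env.gripper_to(opening, grasp_force=None): opening from 0.0 (shut) to 1.0 (fully open); grasp_force is the grip in N (None keeps the last); returns when the fingers have stopped.
- env.dwell(seconds).
- env.inverse_kinematics(position, orientation): joint angles nearest the present ones, or None.
- env.read_state(): the state.
- env.grab_frame(name): name is "scene" or "top"; returns a dict with "image" (400x640x3 uint8, blue, green, red), "fx", "fy", "cx", "cy" (pixels), "position" and "orientation" of the camera in the world. Camera axes: x right, y up, looking along -z (the intrinsics and any distortion apply to the point x, -y, -z); pixel columns grow to the right and rows downward; lengths in m; the calibration is good to about 2 mm. A picture is of the moment at which its call begins. There is no depth.
A pose or a line that the arm cannot do raises env.Unreachable and nothing moves.
- env.close_job(): hands the job in; it is judged then, once.
Trained networks look in a picture, given as the dict that the camera call returned (one of the last four; its "shot" number tells which), for a name from the list of things; names that differ only in an ending like _2 or _b are one class to them, and where a whole thing is asked for, a point or a joint stands for the part that bears it (a point fixed in the world has none). Each returns a list of dicts, best first, with "score" (0 to 1); they miss things now and then, are a little off and sometimes report something else, mostly with a low value. They report only what shows in the picture. A call takes as long as a camera call.
- env.search_frame(picture, thing): "xyz" ([x, y, z] in m, in world coordinates, good to about 4 mm: the middle of the surface that is visible of it).
- env.trace(picture, thing): "mask" (400x640 bool, what is visible of it).
The state is a dict: "clock": time; "joint_positions": joint angles; "qvel": joint speeds; "joint_torque": joint torques, N m; "position": TCP position; "tool_rot": TCP orientation; "force": force on the tool from outside, world axes, zero at the start; "wrist_torque": the same for the moment, N m; "opening": opening from 0.0 (shut) to 1.0 (fully open); "finger_force": force on a finger pad.
Only numpy, scipy, OpenCV 4.12 (cv2) and the standard library are available. Lean on these libraries where they do the work, as an engineer would, in place of code of your own. Each camera call takes 0.05 s, during which the arm holds its last target. There are 200 camera calls.

## Task

The gland plate on the blue cylinder head sits turned out of line: push the drift pin fully home through any one of its holes to bring all the holes into line, leave it there while you drop two of the bolts fully home in the other two holes, then take the drift out, stand it back in its yellow stand, and fit the third bolt fully home in the last hole. Put every red seal lying on the bench in the red tray and every blue ring in the blue tray, before, between or after; the plate stays lying on the head throughout, and the nut, the valve body, the wrench and the grease jar are left alone.

Things in the scene. Friction and masses are not known exactly. Their poses are not given: they have to be found in the camera images.
- head: Blue square cylinder rod-end head, fixed, 150 x 150 mm, 70 mm high (its top being three 2 mm thick pads that carry the plate), origin at the centre of its underside, z up. On top a round steel boss (50 mm diameter, 11.5 mm high) in the middle and three vertical plain (unthreaded) 18 mm through holes on a 55 mm radius.
- plate: Loose aluminium gland plate, 150 x 150 x 12 mm, 0.4 to 0.8 kg, oiled, flat on the head; origin at the centre of its underside, z up. Its 52 mm bore sits over the boss, so it can turn but hardly shift; its three 18 mm holes are at first turned 5 to 7.5 degrees (4.5 to 7.5 mm at the holes) out of line with the head's.
- stand: Yellow fixed stand for the drift, 70 x 70 mm, 80 mm high, origin at the centre of its underside, with one vertical 18 mm square through hole in the middle of its top.
- drift: Drift pin, tip down in the stand, 0.2 kg. Origin at the tip, z up it: 35 mm steel taper (5 to 16.4 mm diameter), 40 mm straight 16.4 mm shank, then a green grip 24 x 24 mm, 40 mm tall (75 to 115 mm from the tip, faces square to x and y). The grip's underside is a shoulder: it rests on the stand (tip 5 mm above the bench), or on the plate when fully home (tip 63 mm below the top of the head).
- head_hole0 (a point): Mouth of hole 0 in the top face of the head (70 mm above the bench), 55 mm from the middle; plate hole 0 belongs over it.
- head_hole1 (a point): Mouth of hole 1 in the top face of the head (70 mm above the bench), 55 mm from the middle; plate hole 1 belongs over it.
- head_hole2 (a point): Mouth of hole 2 in the top face of the head (70 mm above the bench), 55 mm from the middle; plate hole 2 belongs over it.
- plate_hole0 (a point): Mouth of hole 0 in the top face of the plate (82 mm above the bench).
- plate_hole1 (a point): Mouth of hole 1 in the top face of the plate (82 mm above the bench).
- plate_hole2 (a point): Mouth of hole 2 in the top face of the plate (82 mm above the bench).
- bolt0: Dark plain bolt, 0.11 kg, head up in a fixed black rack, oiled (170 x 60 mm, 60 mm high, bolts in a row 60 mm apart, heads resting on its top). Origin at the foot, z up it: shank 13 mm diameter, 55 mm long (5 mm chamfer at the foot), then a round head 22 mm diameter, 24 mm tall. Dropped in, not screwed; fully down, the head rests on the plate, the foot 43 mm below the top of the head.
- bolt1: Dark plain bolt, 0.11 kg, head up in a fixed black rack, oiled (170 x 60 mm, 60 mm high, bolts in a row 60 mm apart, heads resting on its top). Origin at the foot, z up it: shank 13 mm diameter, 55 mm long (5 mm chamfer at the foot), then a round head 22 mm diameter, 24 mm tall. Dropped in, not screwed; fully down, the head rests on the plate, the foot 43 mm below the top of the head.
- bolt2: Dark plain bolt, 0.11 kg, head up in a fixed black rack, oiled (170 x 60 mm, 60 mm high, bolts in a row 60 mm apart, heads resting on its top). Origin at the foot, z up it: shank 13 mm diameter, 55 mm long (5 mm chamfer at the foot), then a round head 22 mm diameter, 24 mm tall. Dropped in, not screwed; fully down, the head rests on the plate, the foot 43 mm below the top of the head.
- red_seal0: Red polyurethane rod seal, a rigid ring of 60 mm outside and 40 mm inside diameter, 14 mm thick, 35 g, lying flat on the bench; origin at the centre of its underside. May be absent.
- red_seal1: Red polyurethane rod seal, a rigid ring of 60 mm outside and 40 mm inside diameter, 14 mm thick, 35 g, lying flat on the bench; origin at the centre of its underside. May be absent.
- red_seal2: Red polyurethane rod seal, a rigid ring of 60 mm outside and 40 mm inside diameter, 14 mm thick, 35 g, lying flat on the bench; origin at the centre of its underside. May be absent.
- blue_wiper0: Blue nitrile wiper ring, a rigid ring of 60 mm outside and 40 mm inside diameter, 14 mm thick, 35 g, lying flat on the bench; origin at the centre of its underside. May be absent.
- blue_wiper1: Blue nitrile wiper ring, a rigid ring of 60 mm outside and 40 mm inside diameter, 14 mm thick, 35 g, lying flat on the bench; origin at the centre of its underside. May be absent.
- red_tray: Red open tray, fixed, 130 x 130 mm, 35 mm high, walls and floor 4 mm; origin at the centre of its underside.
- blue_tray: Blue open tray, fixed, same size and origin as the red one.
- nut: Zinc-plated tie rod nut, 46 x 46 x 25 mm, bystander: leave alone. Origin at the centre of its underside.
- valve: Bronze flow control valve body, 45 x 80 x 57 mm, bystander: leave alone. Origin at the centre of its underside.
- wrench: Wrench, 180 mm, lying beyond the head, bystander: leave alone.
- grease_jar: Jar of 60 mm diameter, 80 mm high, bystander: leave alone. Origin at the centre of its underside.

How it is judged (in metres and radians):
On the way, in this order (a step that is already met when the one before it is completed fails the run):
1. the drift is pushed home through the plate into a hole of the head, and all three holes are in line ((horizontal distance between drift and head_hole0 below 0.008 m or horizontal distance between drift and head_hole1 below 0.008 m or horizontal distance between drift and head_hole2 below 0.008 m) and z of drift in the frame of head below 0.027 m and angle between drift's own z axis and vertical below 0.12 rad and horizontal distance between plate_hole0 and head_hole0 below 0.0042 m and horizontal distance between plate_hole1 and head_hole1 below 0.0042 m and horizontal distance between plate_hole2 and head_hole2 below 0.0042 m and z of plate in the frame of head below 0.074 m and angle between plate's own z axis and vertical below 0.03 rad), for 0.2 s.
2. with the drift still in, two bolts are fully down in the other two holes (all of step 1 and ((((horizontal distance between bolt0 and head_hole0 below 0.006 m or horizontal distance between bolt0 and head_hole1 below 0.006 m or horizontal distance between bolt0 and head_hole2 below 0.006 m) and z of bolt0 in the frame of head below 0.031 m and angle between bolt0's own z axis and vertical below 0.1 rad) and ((horizontal distance between bolt1 and head_hole0 below 0.006 m or horizontal distance between bolt1 and head_hole1 below 0.006 m or horizontal distance between bolt1 and head_hole2 below 0.006 m) and z of bolt1 in the frame of head below 0.031 m and angle between bolt1's own z axis and vertical below 0.1 rad)) or (((horizontal distance between bolt0 and head_hole0 below 0.006 m or horizontal distance between bolt0 and head_hole1 below 0.006 m or horizontal distance between bolt0 and head_hole2 below 0.006 m) and z of bolt0 in the frame of head below 0.031 m and angle between bolt0's own z axis and vertical below 0.1 rad) and ((horizontal distance between bolt2 and head_hole0 below 0.006 m or horizontal distance between bolt2 and head_hole1 below 0.006 m or horizontal distance between bolt2 and head_hole2 below 0.006 m) and z of bolt2 in the frame of head below 0.031 m and angle between bolt2's own z axis and vertical below 0.1 rad)) or (((horizontal distance between bolt1 and head_hole0 below 0.006 m or horizontal distance between bolt1 and head_hole1 below 0.006 m or horizontal distance between bolt1 and head_hole2 below 0.006 m) and z of bolt1 in the frame of head below 0.031 m and angle between bolt1's own z axis and vertical below 0.1 rad) and ((horizontal distance between bolt2 and head_hole0 below 0.006 m or horizontal distance between bolt2 and head_hole1 below 0.006 m or horizontal distance between bolt2 and head_hole2 below 0.006 m) and z of bolt2 in the frame of head below 0.031 m and angle between bolt2's own z axis and vertical below 0.1 rad)))), for 0.2 s.
At the end, for the whole second after the job is handed in: Three bolts fully down in the holes (within 4 mm of depth, 6 mm of axis), plate flat on the head, drift upright in its stand (within 10 mm of fully down), every seal present at rest in the tray of its colour, centre within 45 mm of the tray's middle along each side (z of plate in the frame of head below 0.074 m and angle between plate's own z axis and vertical below 0.03 rad and (horizontal distance between bolt0 and head_hole0 below 0.006 m or horizontal distance between bolt0 and head_hole1 below 0.006 m or horizontal distance between bolt0 and head_hole2 below 0.006 m) and z of each of bolt0, bolt1, bolt2 in the frame of head below 0.031 m and angle between each of bolt0, bolt1, bolt2's own z axis and vertical below 0.1 rad and (horizontal distance between bolt1 and head_hole0 below 0.006 m or horizontal distance between bolt1 and head_hole1 below 0.006 m or horizontal distance between bolt1 and head_hole2 below 0.006 m) and (horizontal distance between bolt2 and head_hole0 below 0.006 m or horizontal distance between bolt2 and head_hole1 below 0.006 m or horizontal distance between bolt2 and head_hole2 below 0.006 m) and horizontal distance between drift and stand below 0.01 m and z of drift in the frame of stand below 0.015 m and angle between drift's own z axis and vertical below 0.12 rad and x of red_seal0 in the frame of red_tray between -0.045 and 0.045 m and y of red_seal0 in the frame of red_tray between -0.045 and 0.045 m and z of each of red_seal0, red_seal1, red_seal2 in the frame of red_tray below 0.055 m and linear speed of each of red_seal0, red_seal1, red_seal2, blue_wiper0, blue_wiper1 below 0.02 m/s and x of red_seal1 in the frame of red_tray between -0.045 and 0.045 m and y of red_seal1 in the frame of red_tray between -0.045 and 0.045 m and x of red_seal2 in the frame of red_tray between -0.045 and 0.045 m and y of red_seal2 in the frame of red_tray between -0.045 and 0.045 m and x of blue_wiper0 in the frame of blue_tray between -0.045 and 0.045 m and y of blue_wiper0 in the frame of blue_tray between -0.045 and 0.045 m and z of each of blue_wiper0, blue_wiper1 in the frame of blue_tray below 0.055 m and x of blue_wiper1 in the frame of blue_tray between -0.045 and 0.045 m and y of blue_wiper1 in the frame of blue_tray between -0.045 and 0.045 m); the robot touches nothing.
It fails at once if the zinc tie rod nut is pushed more than 30 mm or tipped over (distance of nut from where it was at the start of the episode above 0.03 m or angle between nut's own z axis and vertical above 0.6 rad).
It fails at once if the bronze valve body is pushed more than 30 mm or tipped over (distance of valve from where it was at the start of the episode above 0.03 m or angle between valve's own z axis and vertical above 0.6 rad).
It fails at once if the wrench is pushed more than 30 mm or tipped over (distance of wrench from where it was at the start of the episode above 0.03 m or angle between wrench's own z axis and vertical above 0.6 rad).
It fails at once if the grease jar is pushed more than 30 mm or tipped over (distance of grease_jar from where it was at the start of the episode above 0.03 m or angle between grease_jar's own z axis and vertical above 0.6 rad).
It fails at once if the gland plate is lifted off the head (z of plate in the frame of head above 0.081 m).
Of red_seal0, red_seal1, red_seal2, blue_wiper0, blue_wiper1 only 2 to 4 are there at a start; the rules pass over those that are not, and their reading is None.
At some moment in a run one of red_seal0, red_seal1, red_seal2, blue_wiper0, blue_wiper1 may be knocked a few centimetres aside while the robot is not near it.
It also fails if it takes over 210 s, if anything falls off the work surface, if the arm or the gripper's body presses on something with over 40 N, if the wrist force passes 120 N, or if a joint passes its speed limit or range.

## Working session

There is one attempt and no reset: what is moved stays moved. The work goes in short steps, each a Python script; the robot and the scene stay as the last script left them, time stands still between calls to the robot, and variables do not carry over. Pictures are saved under pics/ and viewed, at most 14 in all, crops included, and the job is handed in when it is done.

```bash
mkdir -p pics; ls; python3 - <<'E'
from workcell import env
import cv2, numpy as np
for n in ("scene","top"):
    f=env.grab_frame(n); cv2.imwrite(f"pics/{n}0.png",f["image"])
    print(n,[f[k] for k in f if k!="image"], f.keys())
    for t in "head plate stand drift plate_hole0 head_hole0 bolt0 red_seal0 blue_wiper0 red_tray blue_tray nut valve wrench grease_jar".split():
        print(t,[(np.round(d["xyz"],3).tolist(),round(d["score"],2)) for d in env.search_frame(f,t)])
print(env.read_state())
E
```

```text
pics
scene [503.44280634883313, 503.44280634883313, 311.98964530991844, 200.50619089582153, array([ 1.21248298, -0.04705823,  1.07689883]), array([32.27533999,  0.09254431, 83.17685662]), 1] dict_keys(['image', 'fx', 'fy', 'cx', 'cy', 'position', 'orientation', 'shot'])
head [([0.669, 0.043, 0.039], 0.85), ([0.423, -0.048, 0.01], 0.47)]
plate [([0.618, 0.054, 0.083], 0.6), ([0.385, 0.303, 0.007], 0.44)]
stand [([0.656, -0.155, 0.081], 0.56), ([0.67, 0.042, 0.037], 0.37)]
drift [([0.637, -0.158, 0.117], 0.52)]
plate_hole0 [([0.622, 0.048, 0.078], 0.66), ([0.67, 0.042, 0.038], 0.33)]
head_hole0 [([0.67, 0.044, 0.036], 0.82), ([0.527, -0.195, 0.032], 0.57), ([0.386, 0.305, 0.011], 0.35)]
bolt0 [([0.548, -0.343, 0.082], 0.67), ([0.423, -0.05, 0.012], 0.55), ([0.487, -0.345, 0.082], 0.51)]
red_seal0 [([0.441, 0.028, 0.011], 0.79), ([0.426, -0.049, 0.012], 0.72)]
blue_wiper0 [([0.363, -0.237, 0.015], 0.69), ([0.43, -0.162, 0.012], 0.52), ([0.671, 0.044, 0.033], 0.22)]
red_tray [([0.385, 0.304, 0.008], 0.79)]
blue_tray [([0.574, 0.35, 0.008], 0.76), ([0.442, 0.027, 0.012], 0.2)]
nut [([0.52
[... 1531 characters left out ...]
4], 0.19)]
{'clock': 1.6, 'joint_positions': array([-4.86115508e+01,  2.20426932e+01,  4.54379500e-01, -2.09604874e-03,
       -6.84094670e+01, -1.48172322e+01]), 'qvel': array([-0.0900806 , -0.01427986,  0.05612706, -0.06577075, -0.07157207,
        0.11540819]), 'joint_torque': array([-2.60673829e-05, -3.90459144e+01,  1.87618232e+01,  4.22423378e+00,
        1.55156816e-02, -2.39830803e-05]), 'position': array([ 0.2796096 , -0.55896417,  0.22254595]), 'tool_rot': array([-1.79998353e+02,  2.45174035e-03, -1.53429554e+02]), 'force': array([0.26447203, 0.31433661, 0.9579755 ]), 'wrist_torque': array([-0.00111067, -0.03380551,  0.04177566]), 'finger_force': 0.0, 'opening': 1.0045749597019258}
```

View pics/scene0.png

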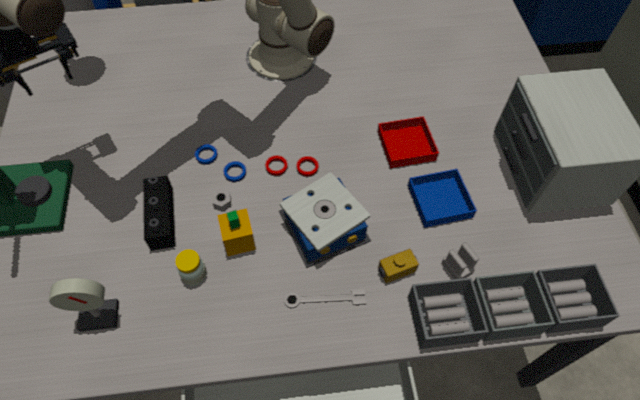

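View pics/top0.png

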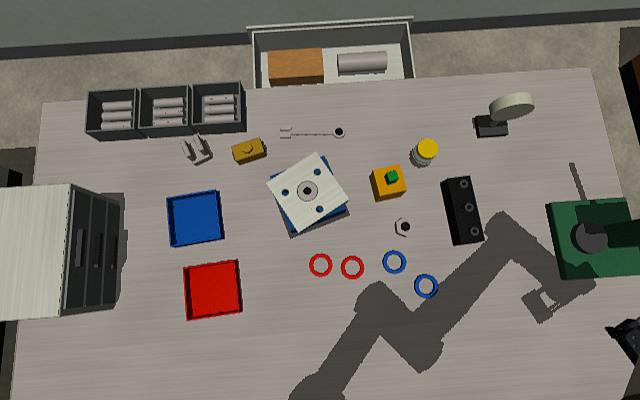

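The scene shows the plate (top ~ (307,191)), two red seals (320,265),(352,267), two blue rings (394,262),(426,286), rack (462,210), stand (388,182), and trays (195,218),(212,290) in the top view. Next are enlarged crops of the plate and the stand/rack.

```bash
cat > h.py <<'E'
from workcell import env
import cv2, numpy as np
from scipy.spatial.transform import Rotation as R
def cam(f): return R.from_euler("xyz",f["orientation"],degrees=True).as_matrix(), np.array(f["position"])
def proj(f,P):
    M,c=cam(f); q=(np.atleast_2d(P)-c)@M
    return np.c_[f["cx"]+f["fx"]*q[:,0]/-q[:,2], f["cy"]+f["fy"]*q[:,1]/q[:,2]]
def unproj(f,uv,z):
    M,c=cam(f); uv=np.atleast_2d(uv).astype(float)
    d=np.c_[(uv[:,0]-f["cx"])/f["fx"],-(uv[:,1]-f["cy"])/f["fy"],-np.ones(len(uv))]@M.T
    return c+d*((z-c[2])/d[:,2])[:,None]
E
python3 - <<'E'
from h import *
t=cv2.imread("pics/top0.png"); s=cv2.imread("pics/scene0.png")
a=cv2.resize(t[140:245,260:360],None,fx=5,fy=5,interpolation=cv2.INTER_CUBIC)
b=cv2.resize(s[165:265,270:380],None,fx=5,fy=5,interpolation=cv2.INTER_CUBIC)
b=cv2.copyMakeBorder(b,0,25,0,0,cv2.BORDER_CONSTANT)
c=np.hstack([a,b]); cv2.imwrite("pics/crop1.png",cv2.resize(c,(800,int(525*800/1050))))
a=cv2.resize(t[130:255,360:495],None,fx=4,fy=4,interpolation=cv2.INTER_CUBIC)
cv2.imwrite("pics/crop2.png",a)
E
```

```text
(no output)
```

View pics/crop1.png

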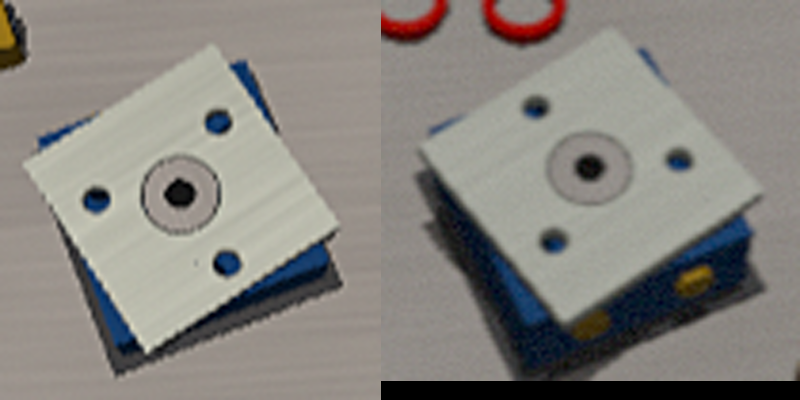

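View pics/crop2.png

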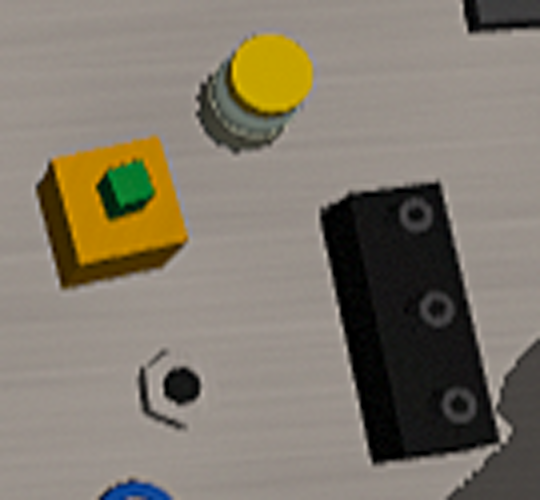

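The plate (corners in crop ≈ (213,45),(338,230),(148,352),(25,163)) is turned relative to the blue head below (head-top corners ≈ (243,62),(38,137)). The three holes are clear, and so are the three bolt heads in the rack.

```bash
python3 - <<'E'
from h import *
F={}
for n in ("top","scene"): F[n]=env.grab_frame(n)
k=3.81
C={"top":dict(corners=[(213,45),(338,230),(148,352),(25,163)],holes=[(218,122),(97,200),(227,263)],boss=[(181,194)],head=[(243,62),(38,137)]),
"scene":dict(corners=[(611,27),(762,197),(569,324),(418,148)],holes=[(536,107),(679,159),(554,241)],boss=[(589,168)],head=[(645,50),(430,130)])}
off={"top":(260,140),"scene":(270-381/k+0,165)}
for n in C:
    f=F[n]
    for key,z in (("corners",.082),("holes",.082),("boss",.0815),("head",.068)):
        P=np.array(C[n][key])/k+off[n]
        W=unproj(f,P,z)[:,:2]
        print(n,key,np.round(W*1000,1).tolist())
        if key=="boss": c=W[0]
        if key=="corners": pc=W.mean(0);print("  ctr",pc*1000,"edges",np.linalg.norm(W-np.roll(W,1,0),axis=1)*1000, "diag ang",[np.degrees(np.arctan2(*(w-pc)[::-1]))%90 for w in W])
        if key=="holes":
            H=W;
        if key=="head":
            d=W-pc;print("  ang",np.degrees(np.arctan2(d[:,1],d[:,0]))%90,np.linalg.norm(d,axis=1)*1000, np.linalg.norm(W[0]-W[1]))
    d=H-pc;print("  holes r",np.linalg.norm(d,axis=1)*1000,np.degrees(np.arctan2(d[:,1],d[:,0])), "mean",H.mean(0)*1000)
    # blob measurement: bolts, drift
    for t in ("bolt0","drift","stand","red_seal0","blue_wiper0","red_tray","blue_tray"):
        for D in env.search_frame(f,t)[:3]:pass
    for t,z in (("drift",.12),("stand",.08)):
        m=env.trace(f,t)
        if m: ys,xs=np.nonzero(m[0]["mask"]);print(t,m[0]["score"],xs.mean(),ys.mean(),len(xs))
E
```

```text
top corners [[714.1, 22.2], [582.0, -50.2], [511.6, 77.3], [641.5, 150.8]]
  ctr [612.30502742  50.03633453] edges [147.61051521 150.63808501 145.70258475 149.26379583] diag ang [np.float64(74.72593820070878), np.float64(73.1906853687886), np.float64(74.83603367501235), np.float64(73.82579557937291)]
top holes [[660.4, 22.5], [613.2, 104.9], [565.5, 23.2]]
top boss [[613.4, 50.0]]
top head [[705.5, 2.7], [662.7, 143.4]]
  ang [63.08176708 61.63096932] [104.50973137 106.09049459] 0.14702394357490278
  holes r [55.37837169 54.83715056 54.00541433] [ -29.76853996   89.0452762  -150.17239315] mean [613.01608073  50.19382033]
drift 0.57 390.9873417721519 177.96835443037975 158
stand 0.7 386.83542857142857 184.18971428571427 875
scene corners [[512.8, 79.9], [647.9, 152.7], [718.3, 26.7], [588.5, -49.7]]
  ctr [616.89411736  52.40909535] edges [150.06567453 153.41011146 144.3065246  150.65279058] diag ang [np.float64(75.20317017903841), np.float64(72.82763350470361), np.float64(75.8039342927043), np.float64(74.46765205969942)]
scene holes [[567.5, 25.4], [615.4, 107.4], [662.9, 24.9]]
scene boss [[614.9, 52.2]]
scene head [[523.5, 100.8], [567.5, -41.2]]
  ang [62.61756919 62.15690443] [105.18950607 105.84648344] 0.14862461380075517
  holes r [56.33543206 54.97799437 53.64379863] [-151.3470271    91.54480658  -30.90929365] mean [615.2630042   52.53883277]
drift 0.59 232.61458333333334 219.33854166666666 192
stand 0.8 236.39916666666667 233.83166666666668 1200
```

```bash
cat >> h.py <<'E'
def avg(n,k=8):
    fs=[env.grab_frame(n) for _ in range(k)]
    f=dict(fs[-1]); f["avg"]=np.mean([g["image"].astype(float) for g in fs],0); return f
E
python3 - <<'E'
from h import *
import pickle
F={n:avg(n) for n in ("top","scene")}
pickle.dump(F,open("F0.pkl","wb"))
init={"top":[[660.4,22.5],[613.2,104.9],[565.5,23.2]],"scene":[[662.9,24.9],[615.4,107.4],[567.5,25.4]]}
rows=[]
for n in F:
    f=F[n]; H=np.array(init[n])/1000; c=H.mean(0)
    a=np.mean([(np.degrees(np.arctan2(*(h-c)[::-1]))-o+180)%360-180 for h,o in zip(H,(-30,90,-150))]); print(n,c,a)
    tiles=[]
    for o in (-30,90,-150):
        h=np.r_[c+.055*np.array([np.cos(np.radians(o+a)),np.sin(np.radians(o+a))]),.082]
        u=np.round(proj(f,h)[0]).astype(int); S=13;r=9
        t=cv2.resize(f["avg"][u[1]-r:u[1]+r+1,u[0]-r:u[0]+r+1].clip(0,255).astype(np.uint8),None,fx=S,fy=S,interpolation=cv2.INTER_CUBIC)
        t=cv2.convertScaleAbs(t,alpha=1.5)
        for ang,z,col in ((0,.082,(255,255,255)),(6,.07,(0,0,255)),(-6,.07,(0,255,0))):
            th=np.radians(o+a+ang); p=c+.055*np.array([np.cos(th),np.sin(th)])
            s=np.linspace(0,2*np.pi,60); q=proj(f,np.c_[p[0]+.009*np.cos(s),p[1]+.009*np.sin(s),0*s+z])
            q=((q-u+r+.5)*S).astype(int)
            cv2.polylines(t,[q],True,col,1)
        tiles.append(t)
    rows.append(np.hstack(tiles))
cv2.imwrite("pics/holes.png",np.vstack(rows))
E
```

```text
top [0.61303333 0.0502    ] -0.2987000101113419
scene [0.61526667 0.05256667] -0.21998531439997274
```

View pics/holes.png

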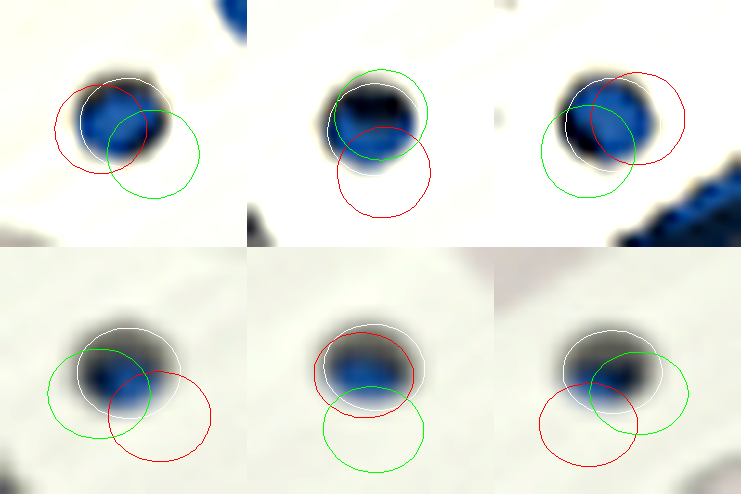

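The crescents show dark (the head hole) on the clockwise (green, −6°) side of the plate holes, so the plate must turn clockwise. I'll fit the size of the offset with a visibility model, and get seal, bolt, drift and stand positions from masks.

```bash
python3 - <<'E'
from h import *
import pickle
F=pickle.load(open("F0.pkl","rb"))
init={"top":[[660.4,22.5],[613.2,104.9],[565.5,23.2]],"scene":[[662.9,24.9],[615.4,107.4],[567.5,25.4]]}
def pol(c,d): d=np.radians(d); return c+.055*np.array([np.cos(d),np.sin(d)])
for n in F:
    f=F[n]; g=f["avg"]; H=[]
    T=[]
    for h in init[n]:
        u=np.round(proj(f,np.r_[np.array(h)/1000,.082])[0]).astype(int); r=8
        p=g[u[1]-r:u[1]+r+1,u[0]-r:u[0]+r+1]; S=8
        P=cv2.resize(p,None,fx=S,fy=S,interpolation=cv2.INTER_CUBIC); yy,xx=np.mgrid[:P.shape[0],:P.shape[1]]
        uv=np.c_[(xx.ravel()+.5)/S-.5+u[0]-r,(yy.ravel()+.5)/S-.5+u[1]-r]
        red=P[...,2].ravel(); lo,hi=red.min(),np.median(red[red>np.percentile(red,60)])
        m=red<(lo+hi)/2; d=np.hypot(*(uv-u).T)<6; m&=d
        ctr=uv[m].mean(0); H.append(unproj(f,ctr,.082)[0,:2]); T.append((uv,P.reshape(-1,3)))
        print(n,"hole area mm2 vs 254:",m.sum()/S/S, np.round(H[-1]*1000,1))
    H=np.array(H);c=H.mean(0); A=[np.degrees(np.arctan2(*(h-c)[::-1])) for h in H]; print("c",c,"A",A,"r",np.linalg.norm(H-c,axis=1))
    a=np.mean([(x-o+180)%360-180 for x,o in zip(A,(-30,90,-150))])
    for mm in range(-12,13,2):
        s=[]
        for (uv,P),h,o in zip(T,H,(-30,90,-150)):
            t=unproj(f,uv,.082)[:,:2]; b=unproj(f,uv,.070)[:,:2]
            vis=(np.hypot(*(t-h).T)<.0085)&(np.hypot(*(b-h).T)<.0085)
            hh=h+pol(0,A[0]*0+o+a+mm)-pol(0,o+a)
            ih=np.hypot(*(b-hh).T)<.009
            B=P[:,0]
            s.append(B[vis&~ih].mean()-B[vis&ih].mean() if (vis&ih).sum()>20 and (vis&~ih).sum()>20 else 0)
        print(mm,np.round(s),round(np.mean(s),1))
E
```

```text
top hole area mm2 vs 254: 33.640625 [661.5  23.5]
top hole area mm2 vs 254: 34.765625 [614.5 106.3]
top hole area mm2 vs 254: 36.515625 [566.3  24.4]
c [0.61409361 0.05142109] A [np.float64(-30.441796464909316), np.float64(89.61983925145798), np.float64(-150.5269514924701)] r [0.05502585 0.05489756 0.05491061]
-12 [43. 68. 64.] 58.5
-10 [34. 57. 51.] 47.3
-8 [20. 44. 35.] 33.2
-6 [ 8. 36. 24.] 22.7
-4 [-3. 31. 14.] 14.0
-2 [-16.   0.   0.] -5.2
0 [0 0 0] 0.0
2 [-29. -49. -50.] -42.6
4 [-25. -53. -51.] -43.1
6 [-27. -53. -50.] -43.2
8 [-23. -48. -40.] -36.9
10 [-15. -42. -28.] -28.3
12 [ -7. -39. -20.] -22.0
scene hole area mm2 vs 254: 28.53125 [662.1  23.6]
scene hole area mm2 vs 254: 26.0 [615.2 106.5]
scene hole area mm2 vs 254: 23.625 [566.9  24.4]
c [0.61474898 0.05150369] A [np.float64(-30.462858931714116), np.float64(89.50472708250179), np.float64(-150.49538185785357)] r [0.05496912 0.05495104 0.054987  ]
-12 [35.  0. 31.] 22.0
-10 [32.  0. 31.] 20.9
-8 [ 26. -29.  27.] 8.0
-6 [ 20. -27.  25.] 6.0
-4 [ 15. -28.  25.] 3.8
-2 [ 15. -30.   0.] -5.0
0 [0 0 0] 0.0
2 [-29.   0. -34.] -21.0
4 [-34.   0. -41.] -24.7
6 [-36.   0. -44.] -26.8
8 [-36.  17. -45.] -21.2
10 [-36.  19. -46.] -21.1
12 [-37.  19.   0.] -5.9
```

```bash
python3 - <<'E'
from h import *
for n in ("top","scene"):
    f=env.grab_frame(n); hsv=cv2.cvtColor(cv2.GaussianBlur(f["image"],(3,3),0),cv2.COLOR_BGR2HSV)
    for t,z in (("red_seal0",.014),("blue_wiper0",.014),("red_tray",.004),("blue_tray",.004),("drift",.12),("stand",.08),("bolt0",.084),):
        for d in env.trace(f,t)[:4]:
            m=d["mask"].astype(np.uint8); c,_=cv2.findContours(m,cv2.RETR_EXTERNAL,cv2.CHAIN_APPROX_NONE)
            c=max(c,key=cv2.contourArea)
            (x,y),(w,h),a=cv2.minAreaRect(c)
            print(n,t,round(d["score"],2),m.sum(),np.round(unproj(f,(x,y),z)[0]*1000,1),"px",round(x),round(y),round(w),round(h),round(a))
    # green grip
    m=cv2.inRange(hsv,(50,90,40),(80,255,255)); k,l,s,ce=cv2.connectedComponentsWithStats(m)
    for i in range(1,k):
        if 40<s[i,4]<400: print("green",s[i],ce[i],unproj(f,ce[i],.1)[0])
    m=cv2.inRange(hsv,(15,120,90),(28,255,255)); k,l,s,ce=cv2.connectedComponentsWithStats(m)
    for i in range(1,k):
        if 100<s[i,4]<2000: print("yellow",s[i],ce[i])
E
```

```text
top red_seal0 0.74 216 [432.8  32.   14. ] px 320 265 21 23 45
top red_seal0 0.58 286 [420.7 -49.1  14. ] px 352 268 23 22 90
top blue_wiper0 0.71 280 [ 360.4 -230.3   14. ] px 426 286 24 23 27
top blue_wiper0 0.65 239 [ 425.5 -157.6   14. ] px 394 262 21 22 90
top red_tray 0.87 3045 [390.1 312.5   4. ] px 211 290 56 57 83
top red_tray 0.6 980 [548.1  44.5   4. ] px 312 221 69 32 1
top blue_tray 0.92 2722 [578.1 357.4   4. ] px 194 219 51 56 81
top blue_tray 0.19 212 [ 357.5 -233.9    4. ] px 426 288 21 22 90
top drift 0.64 146 [ 623.  -153.9  120. ] px 391 177 12 13 72
top drift 0.3 3055 [391.  276.9 120. ] px 212 290 56 57 84
top drift 0.21 280 [ 501.7 -170.   120. ] px 404 227 18 18 90
top stand 0.73 955 [ 620.  -150.8   80. ] px 387 183 34 34 77
top bolt0 0.59 85 [ 601.7 -335.1   84. ] px 462 184 9 10 90
top bolt0 0.48 90 [ 482.2 -342.1   84. ] px 472 232 8 11 90
top bolt0 0.42 3202 [612.2  51.3  84. ] px 307 191 61 61 56
top bolt0 0.37 2901 [391.4 287.8  84. ] px 212 290 55 56 84
green [386 171  12  13 101] [391.73267327 176.35643564] [ 0.63086758 -0.15946255  0.1       ]
green 
[... 885 characters left out ...]
  120. ] px 233 219 18 12 72
scene stand 0.65 1129 [ 649.3 -155.1   80. ] px 235 232 43 32 77
scene bolt0 0.61 134 [ 609.3 -337.2   84. ] px 154 224 12 12 90
scene bolt0 0.5 3430 [619.3  51.2  84. ] px 324 210 61 67 56
scene bolt0 0.49 117 [ 551. -340.   84.] px 154 203 12 11 45
scene bolt0 0.46 98 [ 493.8 -343.9   84. ] px 154 182 11 9 90
green [227 211  12  17 135] [233.         218.75555556] [ 0.62654103 -0.15708181  0.1       ]
green [  0 223  13   9  84] [  5.25       227.41666667] [ 0.58823618 -0.66057675  0.1       ]
yellow [218 209  35  33 660] [234.92878788 226.08181818]
yellow [175 249  25  23 443] [187.01580135 260.02934537]
yellow [380 249  38  27 593] [398.72512648 262.19561551]
```

```bash
python3 - <<'E'
from h import *
import pickle
from itertools import product
F=pickle.load(open("F0.pkl","rb"))
HC={"top":[[661.5,23.5],[614.5,106.3],[566.3,24.4]],"scene":[[662.1,23.6],[615.2,106.5],[566.9,24.4]]}
D=[]
for n in F:
    f=F[n]
    for h,o in zip(np.array(HC[n])/1000,(-30.47,89.55,-150.5)):
        u=np.round(proj(f,np.r_[h,.082])[0]).astype(int); r=7;S=6
        P=f["avg"][u[1]-r:u[1]+r+1,u[0]-r:u[0]+r+1,0]
        N=(2*r+1)*S; yy,xx=np.mgrid[:N,:N]
        uv=np.c_[(xx.ravel()+.5)/S-.5+u[0]-r,(yy.ravel()+.5)/S-.5+u[1]-r]
        t=unproj(f,uv,.082)[:,:2]-h; b=unproj(f,uv,.070)[:,:2]-h
        cen=unproj(f,np.c_[xx[::S,::S].ravel()/S+u[0]-r,yy[::S,::S].ravel()/S+u[1]-r],.082)[:,:2]-h
        D.append((P,t,b,o,r,S,N,np.hypot(*cen.T)<.0075))
best=[]
R9=.009
for m in np.arange(-14,14.1,1):
  for lx,ly in product(np.arange(-12,12.1,3),repeat=2):
    cs=[]
    for P,t,b,o,r,S,N,w in D:
        th=np.radians([o+m,o]); d=.055*np.array([np.cos(th[0])-np.cos(th[1]),np.sin(th[0])-np.sin(th[1])])
        L=np.array([lx,ly])/1000
        lit=(np.hypot(*t.T)<R9)&(np.hypot(*b.T)<R9)&(np.hypot(*(b-d).T)>R9)&(np.hypot(*(b+L).T)<R9)
        I=cv2.resize(cv2.GaussianBlur(lit.reshape(N,N).astype(np.float32),(0,0),S*.6),None,fx=1/S,fy=1/S,interpolation=cv2.INTER_AREA).ravel()[w]
        cs.append(np.corrcoef(I,P.ravel()[w])[0,1] if I.std()>1e-3 else 0)
    best.append((np.mean(cs),m,lx,ly,np.round(cs,2)))
best.sort(key=lambda x:-x[0])
for x in best[:6]: print(x)
for m in range(-14,9,2): print(m,max(x[0] for x in best if x[1]==m).round(3),end=" ")
print()
for n in F:
    f=F[n]; im=f["avg"].clip(0,255).astype(np.uint8); hsv=cv2.cvtColor(im,cv2.COLOR_BGR2HSV)
    for t in ("drift","stand","blue_tray","red_tray"):
        f2=env.grab_frame(n); d=env.trace(f2,t)[0]
        c=max(cv2.findContours(d["mask"].astype(np.uint8),cv2.RETR_EXTERNAL,cv2.CHAIN_APPROX_NONE)[0],key=cv2.contourArea)
        box=cv2.boxPoints(cv2.minAreaRect(c)); z={"drift":.1,"stand":.04}.get(t,.017)
        W=unproj(f,box,z)[:,:2]; e=np.roll(W,-1,0)-W
        print(n,t,W.mean(0),np.degrees(np.arctan2(e[:,1],e[:,0]))%90,np.linalg.norm(e,axis=1))
E
```

```text
(np.float64(0.8861218746995161), np.float64(-11.0), np.float64(-3.0), np.float64(0.0), array([0.91, 0.96, 0.92, 0.88, 0.89, 0.76]))
(np.float64(0.87633777491578), np.float64(-12.0), np.float64(-3.0), np.float64(0.0), array([0.92, 0.96, 0.9 , 0.85, 0.89, 0.73]))
(np.float64(0.8639335017317608), np.float64(-10.0), np.float64(-3.0), np.float64(0.0), array([0.85, 0.93, 0.87, 0.88, 0.88, 0.77]))
(np.float64(0.8396411817129126), np.float64(-11.0), np.float64(-3.0), np.float64(3.0), array([0.87, 0.82, 0.91, 0.76, 0.88, 0.79]))
(np.float64(0.8328504184550628), np.float64(-13.0), np.float64(-3.0), np.float64(0.0), array([0.88, 0.92, 0.81, 0.8 , 0.89, 0.7 ]))
(np.float64(0.8323020337129816), np.float64(-11.0), np.float64(0.0), np.float64(0.0), array([0.91, 0.96, 0.92, 0.84, 0.73, 0.63]))
-14 0.761 -12 0.876 -10 0.864 -8 0.739 -6 0.567 -4 0.373 -2 0.129 0 0.0 2 -0.018 4 -0.01 6 0.026 8 0.09 
top drift [ 0.68631085 -0.24643446] [51.47401454 49.30877229 50.83887815 49.97735457] [0.08228949 0.05656315 0.08161063 0.05563709]
top stand [ 0.63057483 -0.15894082] [9.72232033 6.19991977 9.4574944  7.31
[... 151 characters left out ...]
.14134824 0.14406315 0.14093817]
top red_tray [0.39187766 0.30778041] [3.3393598  6.37708928 3.10541284 8.34293675] [0.14926079 0.13526805 0.14465575 0.13500179]
scene drift [ 0.62781651 -0.15728026] [15.06851433 13.26739239 14.59051325 13.92625646] [0.02620877 0.04824927 0.02565046 0.04802099]
scene stand [ 0.62571141 -0.15918176] [ 8.83924767  8.30237252  8.04208787 10.15899991] [0.0764364  0.11849799 0.07262652 0.11751353]
scene blue_tray [0.44001497 0.02925153] [83.10628694 82.87237334 83.11190676 84.14853154] [0.0553855  0.06436256 0.05395173 0.06437796]
scene red_tray [0.38816495 0.30840759] [ 3.96201529 82.24153935  3.32263537 85.81032675] [0.16564352 0.16222043 0.15520433 0.15870982]
```

The fit puts the head holes about 11–12° clockwise. The outline angles agree (plate 29.3°, head 17.4°), which is more than the stated 5–7.5°. A tip entry 5.5 mm clockwise of the plate hole works for either value, so I'll use that with force feedback. I'll grasp the drift next.

```bash
cat >> h.py <<'E'
def st(msg=""):
    s=env.read_state(); print(msg,"t",round(s["clock"],1),"p",np.round(s["position"]*1000,1),"yaw",round(s["tool_rot"][2],1),"F",np.round(s["force"],1),"T",np.round(s["wrist_torque"],2),"op",round(s["opening"]*87,1),"ff",round(s["finger_force"],1)); return s
def over(x,y,z,yaw): env.goto([x,y,z],[180,0,yaw])
def save(n,name,box=None,k=1):
    f=env.grab_frame(n); im=f["image"]
    if box: x0,y0,x1,y1=box; im=im[y0:y1,x0:x1]
    cv2.imwrite(f"pics/{name}.png",cv2.resize(im,None,fx=k,fy=k,interpolation=cv2.INTER_CUBIC)); return f
E
python3 - <<'E'
from h import *
env.gripper_to(.55,40)
over(.628,-.158,.2,-166); st("above")
env.move_straight([.628,-.158,.086],rate=.12,force_limit=15); st("down")
env.gripper_to(0,15); st("grip")
f=env.grab_frame("top"); g=env.grab_frame("scene")
a=cv2.resize(f["image"][120:240,340:460],None,fx=3.3,fy=3.3); b=cv2.resize(g["image"][150:270,180:300],None,fx=3.3,fy=3.3)
cv2.imwrite("pics/grasp.png",np.hstack([a,b]))
E
```

```text
above t 7.8 p [ 627.7 -158.9  200.1] yaw -166.1 F [-0.3 -0.4 -0.7] T [-0.05 -0.02  0.03] op 47.6 ff 0.0
down t 8.9 p [ 628.7 -158.1   87. ] yaw -166.0 F [ 0.5 -0.1  1. ] T [ 0.02 -0.02 -0.01] op 48.2 ff 0.0
grip t 9.5 p [ 628.  -157.4   86.3] yaw -166.0 F [-2.4  3.6  4.3] T [ 0.98  0.36 -0.  ] op 23.6 ff 15.0
```

View pics/grasp.png

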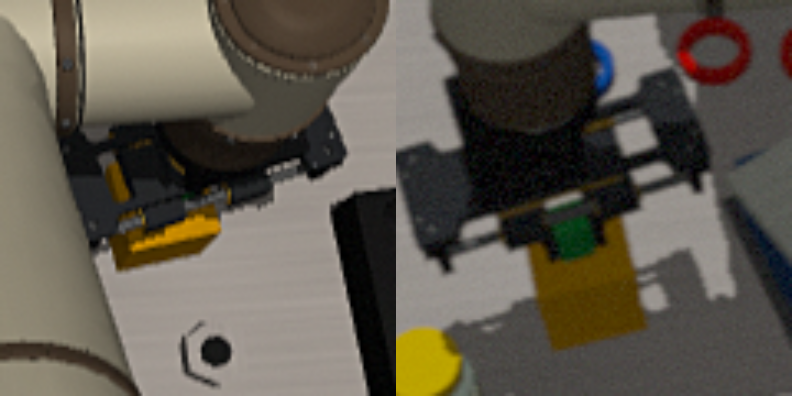

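The grasp is good: the picture shows the green grip between the pads (~(575,235)), and the opening of 23.6 mm fits the 24 mm grip. I'll centre the drift in the stand hole by touch, which gives the return pose and the hand offset, then lift it.

```bash
python3 - <<'E'
from h import *
env.gripper_to(0,55)
c=np.array([.628,-.1578,.090]); env.move_straight(c,rate=.03); env.dwell(.2); s=st("lift4")
ax=[np.array([np.cos(np.radians(a)),np.sin(np.radians(a)),0]) for a in (104,14)]
for k,a in enumerate(ax+[ax[0]]):
    w=[]
    for sg in (1,-1):
        env.move_straight(c,rate=.03); env.dwell(.15)
        F0=env.read_state()["force"]@a
        for i in range(1,13):
            d=sg*i*.0003; env.move_straight(c+a*d,rate=.02)
            env.dwell(.05); F=np.mean([env.read_state()["force"]@a])
            if (F-F0)*-sg>3.5 or abs(F)>6: break
        w.append((round(d*1000,1),round(float(F),1),round(float(F0),1)))
    mid=(w[0][0]+w[1][0])/2000; c=c+a*mid; print(k,w,mid)
env.move_straight(c,rate=.02); s=st("centred"); print(c)
E
```

```text
lift4 t 10.3 p [ 627.5 -157.6   89.4] yaw -166.0 F [-1.1  4.9 -1. ] T [ 1.39  0.36 -0.05] op 23.3 ff 55.0
0 [(0.9, 0.0, 5.6), (-0.3, 6.4, 4.8)] 0.00030000000000000003
1 [(1.8, -4.3, 0.8), (-3.0, 5.0, 1.2)] -0.0006
2 [(0.9, 0.3, 4.4), (-0.9, 6.1, 1.6)] 0.0
centred t 20.8 p [ 627.3 -157.6   89.9] yaw -166.0 F [-1.1  4.  -0.4] T [ 1.13  0.28 -0.01] op 23.9 ff 55.0
[ 0.62734525 -0.15765406  0.09      ]
```

```bash
python3 - <<'E'
from h import *
c=np.array([.62734525,-.15765406,.090]); a=np.array([np.cos(np.radians(104)),np.sin(np.radians(104)),0])
for i in range(0,13):
    d=i*.0003; env.move_straight(c+a*d,rate=.02); env.dwell(.05); F=env.read_state()["force"]@a; print(round(d*1000,1),round(float(F),1),end="; ")
    if F<-3.5: break
st("end")
E
```

```text
0.0 4.1; 0.3 3.2; 0.6 0.0; 0.9 -0.5; 1.2 -0.3; 1.5 -0.6; 1.8 -0.6; 2.1 -1.4; 2.4 -4.2; end t 23.4 p [ 626.9 -155.7   90. ] yaw -166.0 F [ 0.8 -4.2 -2.9] T [-1.14 -0.28 -0.02] op 23.7 ff 55.0
```

```bash
python3 - <<'E'
from h import *
import pickle
F=pickle.load(open("F0.pkl","rb"))
print(unproj(F["top"],np.array([(52,160),(158,138),(187,240),(80,265)])/4+[360,130]-.4,.08).mean(0))
for n in F:
    f=F[n]; hsv=cv2.cvtColor(f["avg"].clip(0,255).astype(np.uint8),cv2.COLOR_BGR2HSV)
    for v in (90,110,130,150):
        m=cv2.inRange(hsv,(12,120,v),(28,255,255)); k,l,s,ce=cv2.connectedComponentsWithStats(m)
        u=proj(f,[.628,-.158,.08])[0]
        i=[i for i in range(1,k) if 300<s[i,4]<2500 and np.hypot(*(ce[i]-u))<15]
        if not i: continue
        pts=np.argwhere(l==i[0])[:,::-1].astype(np.float32)
        W=unproj(f,pts,.08)[:,:2]
        hull=cv2.convexHull((W*1000).astype(np.float32)); M=cv2.moments(hull)
        print(n,v,len(pts),"rect",cv2.minAreaRect(hull),"hullcentroid",M["m10"]/M["m00"],M["m01"]/M["m00"])
E
```

```text
[ 0.62802084 -0.15689374  0.08      ]
top 90 630 rect ((628.1441650390625, -156.90956115722656), (71.13581848144531, 71.00807189941406), 8.627437591552734) hullcentroid 628.1177659621899 -156.83972206490586
top 110 611 rect ((628.5866088867188, -157.079345703125), (70.31256866455078, 70.53717803955078), 8.629944801330566) hullcentroid 628.5978030418 -157.12904861190506
top 130 601 rect ((628.6140747070312, -157.20745849609375), (70.31927490234375, 70.19264221191406), 8.714910507202148) hullcentroid 628.6697016337346 -157.247556673352
top 150 593 rect ((628.8969116210938, -157.3408966064453), (69.80037689208984, 69.84312438964844), 8.714911460876465) hullcentroid 628.9029228304875 -157.3587051509306
scene 90 640 rect ((629.3719482421875, -156.3956298828125), (71.70467376708984, 69.10639190673828), 8.826064109802246) hullcentroid 629.4663084539503 -156.5216749992176
scene 110 620 rect ((629.011962890625, -156.36285400390625), (71.29641723632812, 69.01966857910156), 8.443950653076172) hullcentroid 629.0405655982954 -156.44442415303274
scene 130 600 rect ((628.3733520507812, -156.55068969726562), (69.68353271484375, 69.10639190673828), 8.826064109802246) hullcentroid 628.4832424594019 -156.6545587387144
scene 150 559 rect ((627.9017944335938, -156.5276641845703), (69.05168151855469, 69.01966857910156), 8.443950653076172) hullcentroid 628.0625161564868 -156.6177194648097
```

```bash
cat >> h.py <<'E'
C=np.array([.6127,.0520]); STAND=np.array([.62703,-.15639])
def hole(ang): a=np.radians(ang); return C+.055*np.array([np.cos(a),np.sin(a)])
E
python3 - <<'E'
from h import *
env.move_straight([*STAND,.09],rate=.03); env.move_straight([*STAND,.2],rate=.15)
h=hole(-156.25); print(h)
over(*h,.2,-166); env.move_straight([*h,.175],rate=.1); env.dwell(.2); st("over")
print(env.move_straight([*h,.140],rate=.03,force_limit=7)); s=st("touch?"); print("tip z",s["position"][2]*1000-81.3)
E
```

```text
[0.56235787 0.02984893]
over t 26.0 p [562.9  29.7 175.7] yaw -166.0 F [-0.   0.1 -1.6] T [-0.04 -0.01 -0.02] op 23.4 ff 55.0
False
touch? t 27.3 p [562.4  30.  140. ] yaw -166.0 F [-0.4  0.7 -2.2] T [-0.07 -0.15  0.01] op 23.9 ff 55.0
tip z 58.70593846146106
```

The tip is 11 mm into the head hole with no contact force. I'll go a bit deeper, find the head hole's centre by touch, and then push home.

```bash
cat >> h.py <<'E'
def probe(c,z,dirs,reach=.006,fl=8,rate=.012):
    c=np.array(c,float)
    for a in dirs:
        d=np.array([np.cos(np.radians(a)),np.sin(np.radians(a))]); w=[]
        for sg in (1,-1):
            env.move_straight([*c,z],rate=.03); env.dwell(.1)
            hit=env.move_straight([*(c+sg*reach*d),z],rate=rate,force_limit=fl)
            w.append(((env.read_state()["position"][:2]-c)@d*1000,hit))
        m=(w[0][0]+w[1][0])/2000 if w[0][1] and w[1][1] else 0
        print("probe",a,[(round(float(x),2),h) for x,h in w]); c=c+d*m
    env.move_straight([*c,z],rate=.03); env.dwell(.1); return c
E
python3 - <<'E'
from h import *
h=hole(-156.25)
print(env.move_straight([*h,.135],rate=.02,force_limit=10)); st("d1")
z=env.read_state()["position"][2]
c=probe(h,z,[115,25]); st("c"); d=c-C; print(c,np.linalg.norm(d),np.degrees(np.arctan2(d[1],d[0])))
E
```

```text
False
d1 t 27.7 p [562.4  30.4 134.8] yaw -166.0 F [ 1.4  2.5 -2.9] T [ 1.02 -0.13  0.04] op 23.6 ff 55.0
probe 115 [(5.78, False), (0.37, True)]
probe 25 [(3.91, False), (-2.54, False)]
c t 32.0 p [562.7  29.9 135. ] yaw -166.1 F [-1.1  4.3  0.4] T [1.49 0.12 0.  ] op 23.3 ff 55.0
[0.56235787 0.02984893] 0.05500000000000002 -156.25
```

```bash
python3 - <<'E'
from h import *
h=hole(-156.25)+.004*np.array([np.cos(np.radians(113)),np.sin(np.radians(113))])
env.move_straight([*h,.135],rate=.02); env.dwell(.2); st("shift")
c=probe(h,.135,[113,23,113],reach=.008,fl=6); st("c"); d=c-C; print(c,np.linalg.norm(d),np.degrees(np.arctan2(d[1],d[0])))
E
```

```text
shift t 32.6 p [560.7  33.2 134.9] yaw -166.1 F [-0.6 -0.  -2. ] T [-0.02 -0.01 -0.07] op 23.6 ff 55.0
probe 113 [(6.04, True), (-3.65, True)]
probe 23 [(4.09, True), (-2.36, True)]
probe 113 [(4.73, True), (-5.01, True)]
c t 38.7 p [561.   34.7 134.8] yaw -166.2 F [-0.7  1.1 -2.7] T [-0.09 -0.08  0.01] op 24.0 ff 55.0
[0.56117625 0.03483779] 0.0543068933198998 -161.57743795280598
```

Touch gives the head hole at −161.6° and r = 54.3 mm, so the true misalignment is ~11.1°, as the images said. Pushing home now with staged re-centring.

```bash
python3 - <<'E'
from h import *
c=np.array([.56117625,.03483779])
for z in (.126,.119):
    hit=env.move_straight([*c,z],rate=.02,force_limit=25); s=st(f"z{z} {hit}")
    if hit: break
    c=probe(c,z,[104,14],reach=.005,fl=6)
    st("c"); d=c-C; print(c,np.linalg.norm(d),np.degrees(np.arctan2(d[1],d[0])))
hit=env.move_straight([*c,.108],rate=.02,force_limit=25); st(f"deep {hit}")
E
```

```text
z0.126 False t 39.3 p [561.1  34.8 125.8] yaw -166.2 F [ 0.4 -0.8 -2.4] T [-0.09 -0.14  0.06] op 23.2 ff 55.0
probe 104 [(3.29, True), (-3.14, True)]
probe 14 [(3.5, False), (-1.59, True)]
c t 43.1 p [560.5  34.7 125.4] yaw -166.3 F [ 0.8  0.2 -1.5] T [-0.04 -0.06  0.02] op 23.4 ff 55.0
[0.56115832 0.03490971] 0.05430122455311309 -161.6554087155566
z0.119 False t 43.6 p [561.1  34.9 118.8] yaw -166.3 F [-0.4  0.5 -2.4] T [-0.04 -0.11 -0.03] op 24.0 ff 55.0
probe 104 [(2.01, True), (-1.99, True)]
probe 14 [(3.29, False), (-1.54, True)]
c t 47.1 p [560.5  34.8 118.5] yaw -166.3 F [ 0.3 -0.4 -2. ] T [-0.02 -0.06 -0.  ] op 23.7 ff 55.0
[0.56115665 0.03491639] 0.05430070308599747 -161.6626571809162
deep False t 47.8 p [561.1  34.9 108. ] yaw -166.3 F [-0.3  0.4 -2.1] T [ 0.01 -0.04 -0.03] op 23.5 ff 55.0
```

```bash
python3 - <<'E'
from h import *
c=np.array([.5615,.0350])
hit=env.move_straight([*c,.086],rate=.025,force_limit=25); st(f"home {hit}")
env.dwell(.3); st("settled")
env.gripper_to(.45); st("released")
env.move_straight([*c,.2],rate=.2)
over(.45,-.25,.25,-166)
f=save("top","home",(255,130,375,260),4); st()
E
```

```text
home False t 48.8 p [562.2  34.8  88.3] yaw -166.2 F [-4.5  0.6 10.1] T [-0.1   1.28  0.02] op 23.5 ff 55.0
settled t 49.1 p [562.2  34.8  88.3] yaw -166.2 F [-3.8 -0.1  9.4] T [-0.06  1.18 -0.02] op 23.5 ff 55.0
released t 49.7 p [561.5  35.   85.8] yaw -166.3 F [ 0.  -0.5  0.1] T [-0.02 -0.   -0.02] op 39.2 ff 0.0
 t 51.7 p [ 450.5 -249.2  249.4] yaw -165.9 F [-0.2  0.1  0.2] T [ 0.01 -0.01  0.02] op 38.8 ff 0.0
```

View pics/home.png

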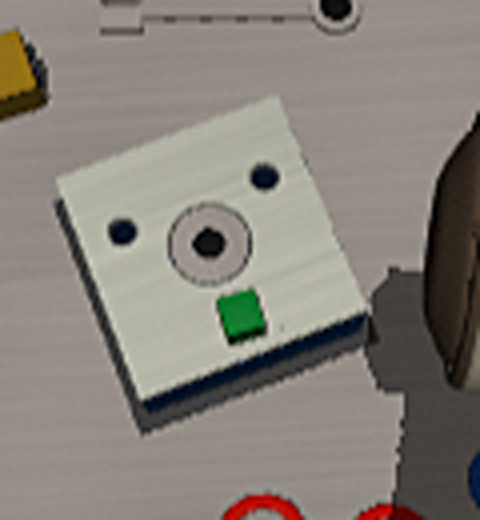

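The drift is home (grip at crop (242,316)), the plate is flush with the head, and the other two holes at (263,177) and (122,232) look fully dark. Next I'll measure those holes and the bolt heads, and fit the first bolt.

```bash
cat > bolt.py <<'E'
from h import *
def pick(b,yaw=-172):
    env.gripper_to(.5); over(*b,.15,yaw); env.move_straight([*b,.0635],rate=.12,force_limit=15)
    env.gripper_to(0,40); env.dwell(.1); st("bolt grip")
    env.move_straight([*b,.15],rate=.15); return st("lifted")
def place(h,yaw=-172):
    over(*h,.165,yaw); env.dwell(.2)
    for dx,dy in ((0,0),(1.8,0),(-1.8,0),(0,1.8),(0,-1.8)):
        p=h+np.array([dx,dy])/1000
        env.move_straight([*p,.150],rate=.05)
        hit=env.move_straight([*p,.120],rate=.04,force_limit=6); s=st(f"try {dx,dy} {hit}")
        if not hit: break
        env.move_straight([*p,.150],rate=.05)
    else: return False
    hit=env.move_straight([*p,.084],rate=.05,force_limit=10); st(f"seat {hit}")
    env.gripper_to(.45); env.move_straight([*p,.17],rate=.2); st("done"); return True
E
python3 - <<'E'
from h import *
for n in ("top","scene"):
    f=avg(n,4); g=f["avg"]
    for a in (-41.6,78.4):
        h=hole(a)+[.0012,-.0005]; u=np.round(proj(f,np.r_[h,.082])[0]).astype(int); r=8
        p=cv2.resize(g[u[1]-r:u[1]+r+1,u[0]-r:u[0]+r+1,2],None,fx=8,fy=8,interpolation=cv2.INTER_CUBIC); yy,xx=np.mgrid[:p.shape[0],:p.shape[1]]
        uv=np.c_[(xx.ravel()+.5)/8-.5+u[0]-r,(yy.ravel()+.5)/8-.5+u[1]-r]
        q=p.ravel(); m=(q<(q.min()+np.percentile(q,70))/2)&(np.hypot(*(uv-u).T)<6)
        print(n,a,unproj(f,uv[m].mean(0),.082)[0]*1000,"pred(robot)",hole(a)*1000)
    for b in ((.6055,-.336),(.547,-.3395),(.488,-.343)):
        u=np.round(proj(f,np.r_[b,.084])[0]).astype(int); r=9
        p=cv2.resize(g[u[1]-r:u[1]+r+1,u[0]-r:u[0]+r+1].mean(2),None,fx=8,fy=8,interpolation=cv2.INTER_CUBIC)
        m=p>(p.min()+p.max())/2
        yy,xx=np.nonzero(m); uv=np.c_[(xx+.5)/8-.5+u[0]-r,(yy+.5)/8-.5+u[1]-r]; mm=np.hypot(*(uv-u).T)<6.5
        print(n,"bolt",unproj(f,uv[mm].mean(0),.084)[0]*1000,mm.sum()/64)
E
```

```text
top -41.6 [654.82188043  14.29964978  82.        ] pred(robot) [653.82889498  15.4840583 ]
top 78.4 [625.83456152 105.05344983  82.        ] pred(robot) [623.75928566 105.87663873]
top bolt [ 605.48125692 -335.72003959   84.        ] 132.6875
top bolt [ 547.51132633 -335.6703837    84.        ] 99.765625
top bolt [ 481.19036692 -349.98491351   84.        ] 29.25
scene -41.6 [655.79485188  14.37817568  82.        ] pred(robot) [653.82889498  15.4840583 ]
scene 78.4 [626.76490592 104.87790635  82.        ] pred(robot) [623.75928566 105.87663873]
scene bolt [ 604.1966098  -338.70967057   84.        ] 60.828125
scene bolt [ 546.89872842 -344.4110043    84.        ] 44.953125
scene bolt [ 473.11053775 -344.83304906   84.        ] 26.234375
```

```bash
python3 - <<'E'
from bolt import *
s=pick(np.array([.6042,-.3365]))
if s["opening"]*87>15: place(np.array([.6541,.0150]))
E
```

```text
bolt grip t 54.8 p [ 604.7 -337.3   64.2] yaw -172.0 F [-0.4 -2.8  3.1] T [-1.01 -0.13 -0.03] op 21.0 ff 40.0
lifted t 55.6 p [ 603.2 -335.6  148.2] yaw -172.0 F [-0.3  0.2 -2.1] T [-0.03 -0.05 -0.04] op 21.1 ff 40.0
try (0, 0) False t 58.4 p [654.3  15.  120.2] yaw -172.0 F [ 0.7 -0.5 -1.3] T [-0.04  0.01 -0.02] op 20.9 ff 40.0
seat True t 59.1 p [653.8  14.8  86. ] yaw -172.0 F [-0.5 -0.   5.9] T [0.01 0.19 0.01] op 21.3 ff 40.0
done t 60.3 p [653.7  15.1 169.9] yaw -172.0 F [ 0.4  0.3 -1.2] T [-0.06 -0.04 -0.07] op 39.1 ff 0.0
```

```bash
python3 - <<'E'
from bolt import *
s=pick(np.array([.5462,-.3400]))
if s["opening"]*87>15: place(np.array([.6252,.1056]))
over(.45,-.25,.25,-172)
save("top","bolts2",(255,130,375,260),4); st()
E
```

```text
bolt grip t 63.6 p [ 546.8 -340.8   64.2] yaw -172.0 F [-0.  -3.7  2.3] T [-1.07 -0.12  0.  ] op 20.9 ff 40.0
lifted t 64.4 p [ 545.2 -339.1  148.3] yaw -172.0 F [ 0.2 -0.4 -2. ] T [ 0.01  0.01 -0.07] op 21.0 ff 40.0
try (0, 0) False t 67.6 p [625.3 105.7 120.1] yaw -172.0 F [ 1.1 -0.  -1.9] T [ 0.17 -0.48 -0.01] op 21.0 ff 40.0
seat True t 68.2 p [626.1 105.8  86.1] yaw -171.9 F [ 0.4 -0.   3.9] T [-0.07  0.11 -0.04] op 20.7 ff 40.0
done t 69.5 p [624.7 105.6 169.7] yaw -172.0 F [-0.6  0.4 -0.8] T [-0.01 -0.02 -0.02] op 39.0 ff 0.0
 t 71.0 p [ 450.6 -249.3  249.5] yaw -171.9 F [-0.4  0.1 -0.1] T [ 0.   -0.05 -0.01] op 39.3 ff 0.0
```

View pics/bolts2.png

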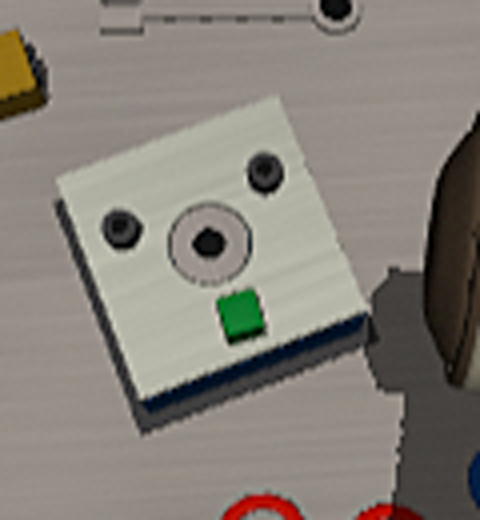

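Both bolts are seated (heads at (265,172),(122,229)) with the drift still in. I'll put the drift back in the stand.

```bash
python3 - <<'E'
from h import *
c=np.array([.5617,.0350])
env.gripper_to(.5); over(*c,.2,-166); env.move_straight([*c,.0875],rate=.12,force_limit=12)
env.gripper_to(0,50); env.dwell(.1); st("grip")
hit=env.move_straight([*c,.13],rate=.04,force_limit=25); st(f"up {hit}")
env.move_straight([*c,.2],rate=.12)
over(*STAND,.2,-166); env.move_straight([*STAND,.172],rate=.1); env.dwell(.2)
hit=env.move_straight([*STAND,.122],rate=.04,force_limit=10); st(f"in {hit}")
hit=env.move_straight([*STAND,.110],rate=.03,force_limit=10); st(f"in2 {hit}")
E
```

```text
grip t 74.3 p [561.9  35.1  87.9] yaw -166.0 F [-0.2  0.6  2.2] T [0.11 0.23 0.03] op 23.6 ff 49.8
up False t 75.5 p [561.4  35.  129.6] yaw -166.0 F [-1.2  0.1 -1.9] T [-0.02  0.03 -0.02] op 23.5 ff 49.8
in False t 79.1 p [ 627.1 -156.4  122.3] yaw -166.0 F [ 0.4  0.4 -2. ] T [-0.03 -0.1  -0.01] op 23.7 ff 49.8
in2 False t 79.6 p [ 627.1 -156.3  109.8] yaw -166.0 F [ 0.6  0.3 -1.6] T [ 0.03 -0.27 -0.01] op 23.4 ff 49.8
```

```bash
python3 - <<'E'
from bolt import *
hit=env.move_straight([*STAND,.0865],rate=.03,force_limit=15); s=st(f"down {hit}")
if s["position"][2]<.092:
    env.gripper_to(.5); env.move_straight([*STAND,.2],rate=.2); st("rel")
    s=pick(np.array([.4872,-.3430]))
    if s["opening"]*87>15: print(place(np.array([.5620,.0350])))
    over(.45,-.25,.25,-172)
    f=env.grab_frame("top"); g=env.grab_frame("scene")
    a=cv2.resize(f["image"][130:290,260:480],(440,320)); b=cv2.resize(g["image"][140:270,180:380],(400*320//260*1,320))
    cv2.imwrite("pics/fit.png",np.hstack([a,b])[:, :800]); st()
    for t in ("red_seal0","blue_wiper0"):
        for q in (f,g): print(t,[(np.round(d["xyz"],3).tolist(),round(d["score"],2)) for d in env.search_frame(q,t)[:3]])
E
```

```text
down False t 80.6 p [ 627.1 -156.4   86.5] yaw -166.0 F [ 1.1 -0.6 -2. ] T [ 0.07 -0.38 -0.03] op 23.9 ff 49.8
rel t 82.0 p [ 626.2 -156.1  198.7] yaw -166.0 F [ 0.4  0.2 -0.9] T [-0.06 -0.01 -0.02] op 43.8 ff 0.0
bolt grip t 84.6 p [ 488.2 -344.1   64.4] yaw -172.0 F [ 0.3 -5.4  3.3] T [-1.68 -0.12  0.03] op 21.4 ff 40.0
lifted t 85.3 p [ 486.1 -342.   148.4] yaw -172.0 F [-1.5  0.8 -1.7] T [ 0.04 -0.03  0.  ] op 20.8 ff 40.0
try (0, 0) False t 88.3 p [562.2  35.2 120. ] yaw -172.0 F [ 1.6  1.2 -2. ] T [ 0.31 -0.64 -0.02] op 21.1 ff 39.9
seat True t 89.0 p [563.3  35.2  86.3] yaw -171.9 F [-0.3 -0.1  4.6] T [ 0.03  0.18 -0.01] op 20.7 ff 40.0
done t 90.2 p [561.6  35.1 169.9] yaw -172.0 F [ 0.  -0.3  0.4] T [-0.01 -0.03  0.06] op 39.2 ff 0.0
True
 t 91.5 p [ 450.5 -249.1  249.3] yaw -171.9 F [-0.1  0.6  0.6] T [-0.02 -0.02 -0.02] op 39.3 ff 0.0
red_seal0 [([0.419, -0.048, 0.016], 0.68), ([0.43, 0.029, 0.012], 0.67)]
red_seal0 [([0.423, -0.048, 0.014], 0.82), ([0.442, 0.025, 0.011], 0.55)]
blue_wiper0 [([0.464, -0.116, 0.014], 0.58)]
blue_wiper0 [([0.672, 0.042, 0.038], 0.69), ([0.366, -0.235, 0.015], 0.62), ([0.461, -0.14, 0.012], 0.51)]
```

View pics/fit.png

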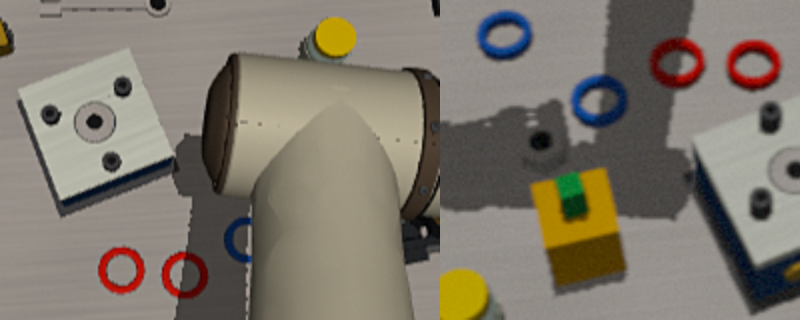

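The picture shows three bolts seated (top-view heads at (122,87),(50,115),(112,161)) and the drift upright in its stand. One blue ring has been knocked to about (0.46, −0.14). Sorting the reds now, then I'll re-measure the blues.

```bash
cat > ring.py <<'E'
from h import *
def ring(r,yaw,tray,tyaw,lvl):
    r=np.array(r); tray=np.array(tray)
    env.gripper_to(.97,15); over(*r,.13,yaw); hit=env.move_straight([*r,.0045],rate=.12,force_limit=8); st(f"at ring {hit}")
    env.gripper_to(0,15); s=st("grip"); ok=s["opening"]*87>50
    if not ok: env.gripper_to(.97); env.move_straight([*r,.13],rate=.2); return False
    env.move_straight([*r,.15],rate=.2); over(*tray,.15,tyaw)
    env.move_straight([*tray,.012+.015*lvl],rate=.12,force_limit=8); st("in tray")
    env.gripper_to(.9); env.move_straight([*tray,.15],rate=.2); return True
E
python3 - <<'E'
from ring import *
RT=(.388,.3085)
print(ring((.4355,.0305),-135,RT,-85,0)); print(ring((.4215,-.0495),-135,RT,-85,1))
f={n:env.grab_frame(n) for n in ("top","scene")}
for n in f:
    for d in env.trace(f[n],"blue_wiper0")[:3]:
        c=max(cv2.findContours(d["mask"].astype(np.uint8),cv2.RETR_EXTERNAL,cv2.CHAIN_APPROX_NONE)[0],key=cv2.contourArea)
        (x,y),wh,a=cv2.minAreaRect(c); print(n,round(d["score"],2),d["mask"].sum(),np.round(unproj(f[n],(x,y),.010)[0]*1000,1),np.round(wh))
cv2.imwrite("pics/red.png",np.hstack([cv2.resize(f["top"]["image"][200:330,160:460],None,fx=1.4,fy=1.4),cv2.resize(f["scene"]["image"][100:230,180:450],None,fx=1.4,fy=1.4)])); st()
E
```

```text
at ring False t 95.1 p [436.   30.6   5. ] yaw -135.0 F [ 0.2 -0.4 -0.2] T [ 0.05  0.05 -0.02] op 84.6 ff 0.0
grip t 95.7 p [435.6  30.6   4.7] yaw -135.0 F [-0.9  0.1  2.6] T [0.17 0.29 0.02] op 61.0 ff 15.0
in tray t 98.9 p [388.4 308.9  12.6] yaw -85.0 F [ 0.1  0.8 -0.9] T [-0.02  0.05  0.03] op 61.1 ff 15.0
True
at ring False t 103.4 p [422.  -49.3   5. ] yaw -135.0 F [-0.6  0.4  0. ] T [-0.01 -0.05 -0.04] op 84.5 ff 0.0
grip t 104.0 p [421.6 -49.5   4.7] yaw -135.0 F [-1.3  1.3  3.6] T [ 0.15  0.31 -0.01] op 60.8 ff 15.0
in tray t 107.3 p [388.4 308.9  27.6] yaw -85.0 F [-0.  -0.4  0.1] T [0.05 0.1  0.01] op 60.6 ff 15.0
True
top 0.78 326 [ 460.6 -135.    10. ] [23. 23.]
top 0.63 337 [ 361.5 -231.5   10. ] [24. 23.]
top 0.51 70 [574.5  34.2  10. ] [9. 8.]
scene 0.84 323 [ 464.8 -136.5   10. ] [21. 23.]
scene 0.68 202 [ 363.8 -232.8   10. ] [18. 21.]
 t 109.0 p [387.5 307.9 148.6] yaw -85.0 F [-0.9  0.4 -0.7] T [ 0.04  0.07 -0.01] op 78.3 ff 0.0
```

View pics/red.png

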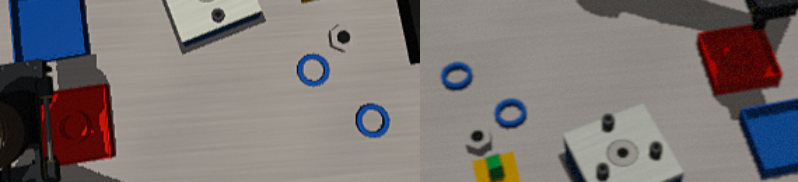

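Both reds are in the red tray (~(75,125) in the left half). The blue rings are at (313,70) and (372,120). Sorting the blues.

```bash
python3 - <<'E'
from ring import *
BT=(.572,.356)
print(ring((.4617,-.1352),-45,BT,-85,0)); print(ring((.3617,-.2317),-45,BT,-85,1))
over(.4,-.1,.35,-85)
f={n:env.grab_frame(n) for n in ("top","scene")}
cv2.imwrite("pics/end.png",np.vstack([f["top"]["image"][120:340,140:500],f["scene"]["image"][110:330,130:490]])); st()
for n in f:
    for t,z in (("red_seal0",.025),("blue_wiper0",.025),("red_tray",.017),("blue_tray",.017)):
        print(n,t,[(np.round(d["xyz"],3).tolist(),round(d["score"],2)) for d in env.search_frame(f[n],t)[:3]])
E
```

```text
at ring False t 112.2 p [ 462.3 -135.1    5.1] yaw -45.0 F [ 0.1 -0.6  0.1] T [-0.04  0.14 -0.02] op 84.5 ff 0.0
grip t 112.8 p [ 461.8 -135.2    4.7] yaw -45.0 F [-0.4 -0.3  2.4] T [-0.01  0.28 -0.04] op 60.7 ff 15.0
in tray t 116.8 p [572.6 356.5  13. ] yaw -85.0 F [-0.3  0.7 -0.7] T [ 0.    0.05 -0.01] op 60.7 ff 15.0
True
at ring False t 122.2 p [ 362.3 -231.8    5. ] yaw -45.0 F [ 0.5  0.7 -0.5] T [-0.01  0.13  0.03] op 84.3 ff 0.0
grip t 122.7 p [ 361.8 -231.7    4.7] yaw -45.0 F [-0.1 -0.1  3. ] T [-0.01  0.27 -0.07] op 60.4 ff 15.0
in tray t 127.0 p [572.6 356.5  28. ] yaw -85.0 F [0.3 0.2 0.6] T [ 0.05  0.12 -0.06] op 60.3 ff 15.0
True
 t 130.4 p [400.5 -99.5 349.4] yaw -84.9 F [ 0.6  0.3 -0.4] T [ 0.02  0.08 -0.04] op 78.1 ff 0.0
top red_seal0 [([0.614, -0.148, 0.083], 0.7), ([0.555, 0.057, 0.016], 0.55)]
top blue_wiper0 [([0.567, 0.358, 0.035], 0.63), ([0.571, 0.36, 0.013], 0.63)]
top red_tray [([0.419, 0.353, 0.005], 0.69), ([0.574, 0.349, 0.002], 0.37)]
top blue_tray [([0.573, 0.35, 0.002], 0.69)]
scene red_seal0 [([0.399, 0.302, 0.01], 0.57), ([0.39, 0.305, 0.03], 0.52)]
scene blue_wiper0 [([0.574, 0.351, 0.03], 0.71), ([0.584, 0.352, 0.011], 0.67), ([0.797, 0.03, 0.006], 0.66)]
scene red_tray [([0.39, 0.303, 0.012], 0.77), ([0.673, 0.043, 0.032], 0.51)]
scene blue_tray [([0.578, 0.347, 0.007], 0.78), ([0.565, 0.034, 0.109], 0.68), ([0.403, 0.305, 0.008], 0.24)]
```

View pics/end.png

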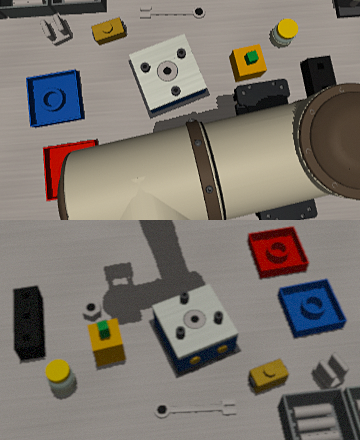

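Everything is in place: both blue rings are stacked near the middle of the blue tray ((55,99) in the top view), the reds are in the red tray ((277,250) in the scene view), three bolts are seated, the drift is in its stand, and the bystanders are untouched. Handing in.

```bash
python3 -c "
from workcell import env
print(env.close_job())"
```

```text
the job is handed in; nothing more can be done
None
```

The job is handed in, with no verdict shown: plate aligned (it was about 11° out, not 5–7.5°), all three bolts seated, drift back in its stand, both red seals and both blue rings in their trays, bystanders untouched, about 130 s on the clock.

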